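# Lock the blue tube rotator's shaft in its drive hub

### The arm

A 6-joint arm with a two-finger parallel gripper is mounted at the origin on the work surface. World frame = base frame: x ahead of the robot, y to its left, z up, the work surface at z = 0. Lengths are in mm, angles in rad, forces in N, time in s.
With the tool pointing down it reaches from about 350 to 875 mm from the base axis. Payload 4.2 kg.
Tool frame: the origin (TCP) lies between the finger pads; the fingertips stand 19 mm ahead of it and the grasp point (between the pads) is the TCP; y points along the fingers, z is the direction in which the jaws open and shut, and the axes are right-handed (so a half turn about y gives the same grasp; the last joint's range is limited). The gripper opens to 85 mm and grips with 20 to 120 N. Pads are 22 mm wide; open, the fingers measure 114 mm over their backs; the gripper's body (76 mm by 85 mm) begins 54 mm behind the grasp point. The pads swing forward as they close: fully open they stand 13 mm farther back than shut.
Start: joints at [-0.905, 0.385, 0.008, 0, -1.194, -0.259], TCP at [247.308, -573.967, 229.812] pointing down, gripper open.
Joint ranges: [-3.14, 3.14], [-1.21, 2.06], [-1.07, 1.41], [-3.16, 2.05], [-2.99, -0.16], [-3.1, 3.1]. Speed limits (rad/s): [2.79, 2.79, 3.14, 3.14, 3.14, 3.14].

### API

Orientations are given as a unit quaternion [x, y, z, w].
In Python, from bench import arm gives the robot as it stands.
- The arm moves only by the shell command python3 -m inch 'ROWS'. ROWS is JSON, a list of rows, each a list of 7 numbers: the opening, from 0 (shut) to 1 (fully open), then the shift along the tool's x, y, z in cm, then the turn, a rotation vector about the tool's x, y, z in degrees. A call has 1 to 20 rows; each row is the pose to reach, as a shift and turn from the pose commanded when the call began, along the tool's axes at that moment; what a row does not reach only later rows make up. A row lasts 1/12 s, in which the tool goes at most 41.7 mm and 7.16 degrees, less where a joint would pass 70% of its speed; a pose out of reach is approached as far as the arm can. A call with a gripper value outside its range is refused whole. The fingers move at their own pace and stop on an object; the grip force is fixed at half the most. Time passes only in rows, so rows that repeat a pose let the fingers close. It gives the time, the measured TCP pose, the force and the opening at its end, in the units of the state.
- arm.read_state(): the state, without advancing time (a new reading comes with each control period).
- arm.get_image(name): name is "scene" or "top" or "wrist"; returns the picture (400x640x3 uint8, red, green, blue); there is no depth.
- arm.camera_params(name): a dict with "fx", "fy", "cx", "cy" (pixels), "rvec" (rotation vector, rad) and "tvec" (3), from world to camera coordinates, as OpenCV has them. Camera axes: x right, y down, z forward; pixel columns grow to the right and rows downward; lengths in mm; the calibration is good to about 2 mm. A picture is of the moment at which its call begins: read the wrist's pose just before it. camera_params takes no time and is no camera call; for the wrist camera it gives the pose at the moment of the call.
- arm.job_done(): hands the job in, once; it reports no verdict.
Trained networks look in the newest picture that a camera, given by its name, has taken for a name from the list of things; names that differ only in an ending like _2 or _b are one class to them, and where a whole thing is asked for, a point or a joint stands for the part that bears it (a point fixed in the world has none). Each returns a list of dicts, best first, with "conf" (0 to 1); they miss things now and then, are a little off and sometimes report something else, mostly with a low value. They report only what shows in the picture. A call takes as long as a camera call.
- arm.masks_of(label, camera): "mask" (400x640 bool, what is visible of it) and "extent" ([left, top, width, height] in pixels, round what is visible of it).
The state is a dict: "clock": time; "joints": joint angles; "joint_vel": joint speeds; "joint_efforts": joint torques, N m; "position": TCP position; "ee_rot": TCP orientation; "contact_force": force on the tool from outside, world axes, zero at the start; "wrist_torque": the same for the moment, N m; "gripper_width": finger opening in mm.
Only numpy, scipy, OpenCV 4.12 (cv2) and the standard library are available. Lean on these libraries where they do the work, as an engineer would, in place of code of your own. Each camera call takes 0.05 s, during which the arm holds its last target.

### The job

On the blue tube rotator, swing the blue crank round until its arm stands straight up, so that the flat on the shaft faces the setscrew on top of the drive hub. Then tighten that setscrew: turn the orange T-handled hex key that stands in it clockwise, seen from above, until it stops. The white rotator beside it is already locked: do not touch it.

Things in the scene. Friction and masses are not known exactly. Their poses are not given: they have to be found in the camera images.
- blue_handle (a point): Grip point on the blue crank's peg: round, 14 mm thick, level, parallel to the shaft; the point is on its axis, 32 mm from the arm, 30 mm from its free end. Axes turn with the crank: x along peg and shaft to the free end, z outward along the arm. Peg axis 70 mm from the shaft's axis, which is level, fixed, 115 mm above the bench. The peg can roll in a grip that closes across it.
- blue_shaft (a joint): Turn of the blue crank and shaft, rad: 0 = arm straight up (handle point 185 mm high), the shaft's flat, on the arm's side, then facing the setscrew above. Positive leans to the right, looking along the handle's x. Starts 0.45 to 0.95, stops at +-1.6; about 2.6 N at the peg moves it, and it stays where left. A blue 108 mm disc with tubes turns along, face 71 mm behind the point.
- blue_bar (a point): Middle of the orange T-bar of the hex key standing in the blue rotator's setscrew: bar 72 mm long, 14 wide, 20 high, level, its middle 202 mm above the bench on the key's upright turning axis, 157 mm from the handle point along the shaft. x along the bar, z up. Below it a 9 mm stem, 57 mm long, down to the hub, beside a white motor box 150 mm high. The key is captive: do not lift it.
- blue_key (a joint): Turn of the blue rotator's hex key with its setscrew, rad: grows clockwise seen from above (tightening). Starts 0 to 0.3; rigid stop at 1.40 = tight. At 0 the T-bar lies 40 degrees anticlockwise, at the stop 40 degrees clockwise, of the shaft's line, seen from above. Needs about 0.06 N m, stays where left.
- white: The bystander, not to be touched: a second, equal rotator with white crank and disc, fixed, arm nearly upright, orange hex key already tight. Origin on the bench below its shaft, x along the shaft to its crank, z up. In this frame, mm: crank grip (137, 0, 185), T-bar middle (-20, 0, 202), base plate and motor x -160 to 55, y -65 to 65. The blue one has the same layout.

How it is judged (in metres and radians):
On the way, in this order (a step that is already met when the one before it is completed fails the run):
1. the blue crank stands upright (within 11 degrees) while the blue hex key is still loose (joint below 0.6) (angle between blue_handle's own z axis and vertical below 0.19 rad and value of joint blue_key below 0.6 rad), for 0.2 s.
2. the blue hex key is turned tight (joint above 1.15) with the crank still upright (angle between blue_handle's own z axis and vertical below 0.19 rad and value of joint blue_key above 1.15 rad), for 0.2 s.
At the end, for the whole second after the job is handed in: The blue crank's arm points straight up within 11 degrees, the blue rotator's hex key has been turned clockwise to above 1.15 rad (the stop is at 1.40), and the key is at rest (all of step 2 and velocity of joint blue_key between -0.1 and 0.1 rad/s); the robot touches nothing.
It fails at once if the robot touches the white rotator with more than 2 N (contact force between any of the fingers, the arm and white above 2 N).
It also fails if it takes over 48 s, if anything falls off the work surface, if the arm or the gripper's body presses on something with over 40 N, if the wrist force passes 120 N, or if a joint passes its speed limit or range.

## Working session

There is one attempt and no reset: what is moved stays moved. The work goes in short steps, Python scripts to look and compute and a shell command to move; the robot and the scene stay as the last step left them, time stands still between calls to the robot, and variables do not carry over. Pictures are saved under pics/ and viewed, and the job is handed in when it is done.

```bash
ls; mkdir -p pics; cat > h.py <<'E'
import numpy as np, cv2
from bench import arm
from scipy.spatial.transform import Rotation as R
def snap(n,f):
    im=arm.get_image(n); cv2.imwrite('pics/'+f,cv2.cvtColor(im,cv2.COLOR_RGB2BGR)); return im
def cam(n):
    p=arm.camera_params(n); Rm=R.from_rotvec(np.ravel(p['rvec'])).as_matrix(); return p,Rm,np.ravel(p['tvec'])
def ray(n,u,v):
    p,Rm,t=cam(n); d=Rm.T@np.array([(u-p['cx'])/p['fx'],(v-p['cy'])/p['fy'],1]); return -Rm.T@t,d
def atz(n,u,v,z):
    c,d=ray(n,u,v); return c+d*(z-c[2])/d[2]
def proj(n,X):
    p,Rm,t=cam(n); q=Rm@np.asarray(X,float)+t; return np.array([p['fx']*q[0]/q[2]+p['cx'],p['fy']*q[1]/q[2]+p['cy']])
E
python3 - <<'E'
from h import *
s=arm.read_state(); print(s)
print(R.from_quat(s['ee_rot']).as_matrix().round(3))
for n in ['scene','top','wrist']:
    snap(n,n+'0.png')
    p,Rm,t=cam(n); print(n,p['fx'],(-Rm.T@t).round(0))
    for l in ['blue_handle','blue_bar','white']:
        for m in arm.masks_of(l,n):
            ys,xs=np.nonzero(m['mask']); print(l,round(m['conf'],2),m['extent'],xs.mean().round(1),ys.mean().round(1),len(xs))
E
```

```text
pics
{'clock': 0.0, 'joints': array([-9.05408385e-01,  3.85549703e-01,  6.62447167e-03, -5.43511729e-04,
       -1.19397201e+00, -2.58572666e-01]), 'joint_vel': array([-6.93504597e-04,  1.07858374e-03,  9.62215465e-04,  4.08657091e-04,
       -5.79802233e-04,  6.41595039e-06]), 'joint_efforts': array([ 1.68409646e-03, -3.92287982e+01,  1.88402045e+01,  4.18621212e+00,
       -4.53240718e-03,  6.99559450e-06]), 'position': array([ 247.08553727, -573.44638197,  228.71857523]), 'ee_rot': array([-0.69179838, -0.14260043,  0.14294282,  0.69328744]), 'contact_force': array([ 0.19709017, -0.43162442, -0.00217894]), 'wrist_torque': array([ 0.00537067, -0.02079866,  0.00184286]), 'gripper_width': 85.18849723151651}
[[ 0.918 -0.001 -0.396]
 [ 0.396  0.002  0.918]
 [-0.    -1.     0.002]]
scene 372.08083595969316 [926. 214. 773.]
blue_handle 0.86 [338.1, 212.6, 70.5, 53.6] 377.5 238.4 2180
blue_bar 0.63 [399.8, 165.8, 17.6, 37.0] 410.6 183.8 345
top 361.19166560024115 [494.  -6. 777.]
blue_handle 0.82 [203.8, 136.1, 61.7, 97.7] 236.2 187.5 2154
blue_bar 0.7 [202.3, 222.4, 25.9, 48.8] 214.7 245.3 558
white 0.74 [359.4, 141.1, 82.8, 190.9] 400.2 257.9 9735
wrist 347.91630332499693 [ 172. -608.  375.]
white 0.84 [557.8, 313.1, 81.3, 86.9] 608.7 349.5 2386
```

View pics/scene0.png

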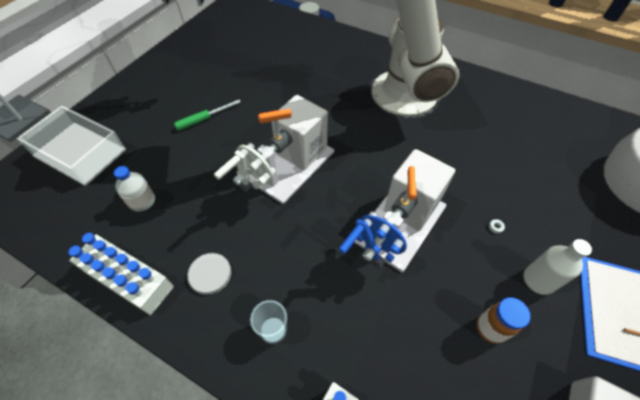

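View pics/top0.png

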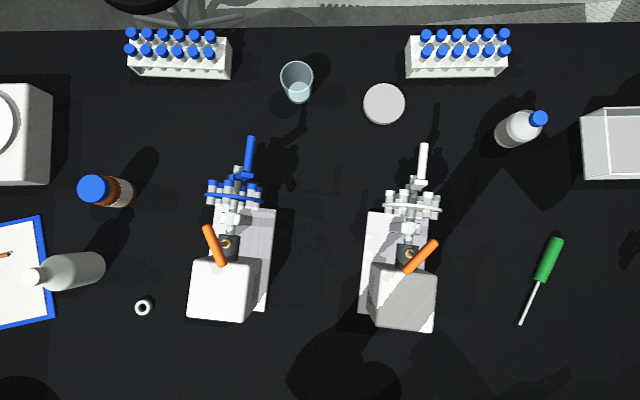

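View pics/wrist0.png

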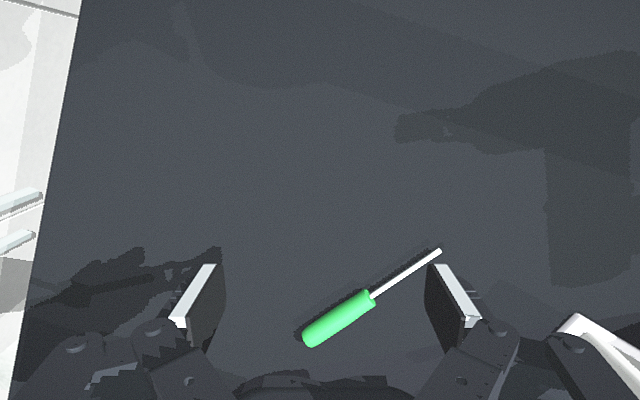

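```bash
python3 - <<'E'
import cv2
a=cv2.imread('pics/top0.png')[120:330,170:290]; b=cv2.imread('pics/scene0.png')[145:275,330:460]
a=cv2.resize(a,None,fx=2.8,fy=2.8,interpolation=3); b=cv2.resize(b,None,fx=3.4,fy=3.4,interpolation=3)
import numpy as np
o=np.zeros((600,800,3),np.uint8); o[:a.shape[0],:a.shape[1]]=a; o[:b.shape[0],345:345+b.shape[1]]=b
cv2.imwrite('pics/crop.png',o)
E
```

```text
(no output)
```

View pics/crop.png

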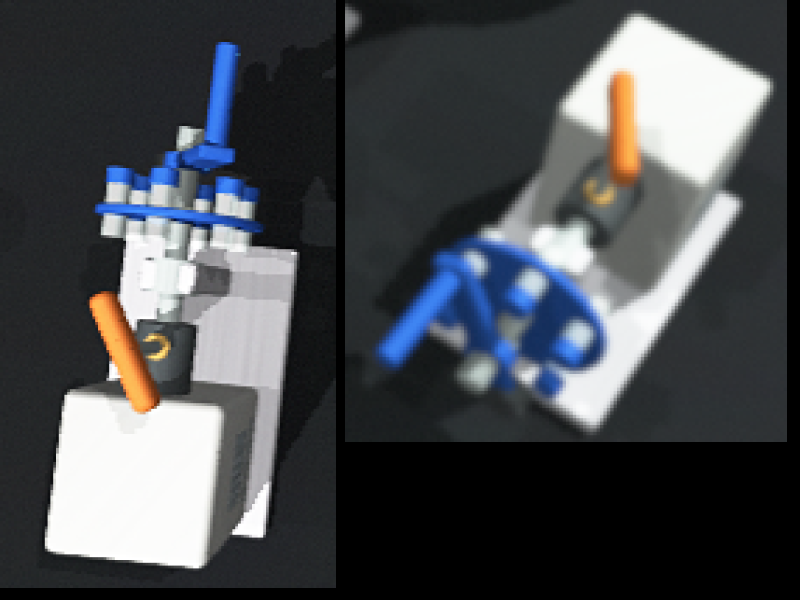

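```bash
cat > fit.py <<'E'
from h import *
from scipy.optimize import least_squares
def model(q):
    x,y,yaw,th,k=q
    ex=np.array([np.cos(yaw),np.sin(yaw),0]); r=np.array([np.sin(yaw),-np.cos(yaw),0]) # r=right
    b=np.array([x,y,202.])
    hp=b+157*ex; hp[2]=115; hp=hp+70*(np.sin(th)*r+np.cos(th)*np.array([0,0,1]))
    a=yaw+np.radians(40)-k   # angle of bar from shaft line, anticlockwise
    bd=np.array([np.cos(a),np.sin(a),0])
    return b,hp,ex,r,bd
E
python3 - <<'E'
from fit import *
def res(q):
    b,hp,ex,r,bd=model(q); up=np.array([0,0,4])
    o=[]
    for n,X,p in [('top',hp+30*ex,(251.4,136)),('top',hp-30*ex,(247.1,170.7)),('scene',hp+30*ex,(342.6,249.4)),('scene',hp-30*ex,(360,223)),
      ('top',b+up+36*bd,(205.7,226.1)),('top',b+up-36*bd,(222.5,265.7)),('scene',b+up+36*bd,(412.4,198)),('scene',b+up-36*bd,(411.5,167))]:
        o+=list(proj(n,X)-p)
    return np.array(o)
s=least_squares(res,[450,170,0,.6,.2],loss='soft_l1'); print(s.x.round(3)); print(res(s.x).round(1).reshape(-1,2))
b,hp,ex,r,bd=model(s.x); print(b,hp,ex)
np.save('q.npy',s.x)
# white
for p,z in [((424,143),185),((420,180),185),((403,271),205),((437,242),205)]: print(atz('top',*p,z).round(0))
E
```

```text
[ 4.69662e+02  1.63107e+02 -1.31000e-01  4.53000e-01  1.67000e-01]
[[-0.  -0.2]
 [-0.3  0.1]
 [-1.1 -0.3]
 [ 0.1  2.4]
 [-1.2 -1.6]
 [-0.3  1. ]
 [-0.1 -2.7]
 [-0.4 -2. ]]
[469.66221237 163.10745798 202.        ] [621.33268107 112.26544844 177.92979413] [ 0.99148368 -0.130231    0.        ]
[ 632. -181.  185.]
[ 570. -171.  185.]
[ 424. -133.  205.]
[ 468. -189.  205.]
```

```bash
cat > go.py <<'E'
from fit import *
def go(target,yaw):
    """print shift cm & turn deg for tool-down at target, tool x at yaw"""
    s=arm.read_state(); Rm=R.from_quat(s['ee_rot']); 
    d=Rm.as_matrix().T@(np.asarray(target)-s['position'])/10
    X=np.array([np.cos(yaw),np.sin(yaw),0]);Y=np.array([0,0,-1.]);Z=np.cross(X,Y)
    rv=(Rm.inv()*R.from_matrix(np.c_[X,Y,Z])).as_rotvec(degrees=True)
    print('pos',s['position'].round(1),'w',round(s['gripper_width'],1),'t',round(s['clock'],2),'F',s['contact_force'].round(1)); print('shift cm',d.round(2),'turn',rv.round(1))
E
python3 - <<'E'
from go import *
b,hp,ex,r,bd=model(np.load('q.npy')); go([hp[0],hp[1],300],-.131)
E
```

```text
pos [ 247.3 -574.   229.8] w 85.5 t 0.6 F [-0.1 -0.1  0.3]
shift cm [61.5  -7.02 48.23] turn [ 0.  30.8  0. ]
```

```bash
python3 -m inch '[[1,0,-4,0,0,0,0],[1,0,-8,0,0,0,0],[1,3,-10,2.4,0,0,0],[1,61.5,-10,48.2,0,31,0],[1,61.5,-10,48.2,0,31,0],[1,61.5,-10,48.2,0,31,0],[1,61.5,-10,48.2,0,31,0],[1,61.5,-10,48.2,0,31,0],[1,61.5,-10,48.2,0,31,0],[1,61.5,-10,48.2,0,31,0],[1,61.5,-10,48.2,0,31,0],[1,61.5,-10,48.2,0,31,0],[1,61.5,-10,48.2,0,31,0],[1,61.5,-10,48.2,0,31,0],[1,61.5,-10,48.2,0,31,0],[1,61.5,-10,48.2,0,31,0],[1,61.5,-10,48.2,0,31,0],[1,61.5,-10,48.2,0,31,0],[1,61.5,-10,48.2,0,31,0],[1,61.5,-10,48.2,0,31,0]]'
python3 - <<'E'
from go import *
b,hp,ex,r,bd=model(np.load('q.npy')); go([hp[0],hp[1],330],-.131)
E
```

```text
clock: 2.27
position: [597.9, 70.0, 330.1]
ee_rot: [-0.705, 0.047, -0.047, 0.706]
contact_force: [1.1, 0.6, 0.1]
gripper_width: 85.3
pos [597.9  70.  330.1] w 85.3 t 2.27 F [1.1 0.6 0.1]
shift cm [1.76 0.01 4.5 ] turn [-0.  -0.2  0. ]
```

```bash
python3 -m inch '[[1,0.9,0,2,0,0,0],[1,1.7,1,4.2,0,0,0],[1,1.7,2,4.2,0,0,0],[1,1.7,2,4.2,0,0,0]]'
python3 - <<'E'
from go import *
b,hp,ex,r,bd=model(np.load('q.npy')); go([hp[0],hp[1],178],-.131)
for n in ['wrist','top']:
    im=snap(n,n+'1.png')
    for X in (hp+30*ex,hp-30*ex): print(n,proj(n,X).round(0))
E
```

```text
clock: 2.6
position: [618.9, 108.3, 306.4]
ee_rot: [0.706, -0.049, 0.045, -0.705]
contact_force: [-0.8, -0.0, -0.5]
gripper_width: 85.3
pos [618.9 108.3 306.4] w 85.3 t 2.6 F [-0.8 -0.  -0.5]
shift cm [ 0.26 12.84  0.46] turn [ 0.1 -0.1 -0.3]
wrist [333. 222.]
wrist [334. 152.]
top [251. 136.]
top [247. 171.]
```

View pics/wrist1.png

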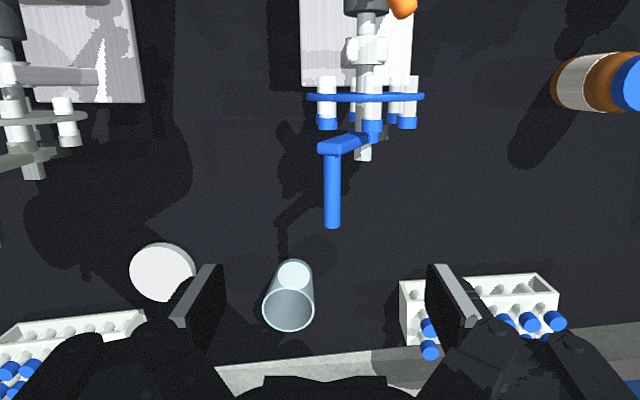

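```bash
python3 - <<'E'
from go import *
b,hp,ex,r,bd=model(np.load('q.npy'))
for n,p,z in [('wrist',(363,158),115),('wrist',(366,20),115),('wrist',(332,227),178),('wrist',(332,160),178)]:
    X=atz(n,*p,z); print(X.round(1),'along',round((X-b)@ex,1),'right',round((X-b)@r,1))
print('handle right',(hp-b)@r)
E
```

```text
[614.7 143.7 115. ] along 146.3 right 0.4
[492.4 158.6 115. ] along 23.1 right 1.5
[657.1 106.  178. ] along 193.3 right 32.2
[598.9 113.5 178. ] along 134.6 right 32.3
handle right 30.656826502886886
```

```bash
python3 -m inch '[[1,0.4,3.5,0.4,0,0,0],[1,0.4,7,0.4,0,0,0],[1,0.4,10,0.4,0,0,0],[1,0.4,11.8,0.4,0,0,0],[1,0.4,12.8,0.4,0,0,0],[1,0.4,12.8,0.4,0,0,0],[1,0.4,12.8,0.4,0,0,0],[0,0.4,12.8,0.4,0,0,0],[0,0.4,12.8,0.4,0,0,0],[0,0.4,12.8,0.4,0,0,0],[0,0.4,12.8,0.4,0,0,0],[0,0.4,12.8,0.4,0,0,0],[0,0.4,12.8,0.4,0,0,0],[0,0.4,12.8,0.4,0,0,0],[0,0.4,12.8,0.4,0,0,0],[0,0.4,12.8,0.4,0,0,0]]'
python3 - <<'E'
from go import *
b,hp,ex,r,bd=model(np.load('q.npy')); u=b+159*ex; go([u[0],u[1],185],-.131)
s=arm.read_state();X=s['position']; print('along',(X-b)@ex,'right',(X-b)@r)
snap('wrist','wrist2.png');snap('scene','scene2.png')
E
```

```text
clock: 4.03
position: [624.9, 111.0, 182.5]
ee_rot: [-0.705, 0.047, -0.048, 0.706]
contact_force: [-0.5, 0.8, 2.1]
gripper_width: 0.1
pos [624.9 111.  182.5] w 0.1 t 4.03 F [-0.5  0.8  2.1]
shift cm [-0.18 -0.25  3.14] turn [-0.  -0.2  0.1]
along 160.7067566910673 right 31.447884730819002
```

View pics/wrist2.png

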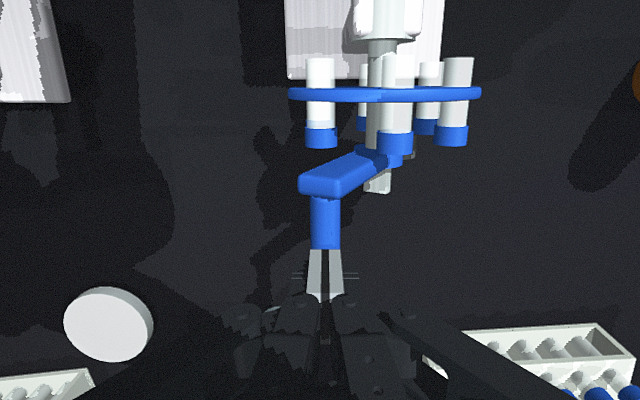

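View pics/scene2.png

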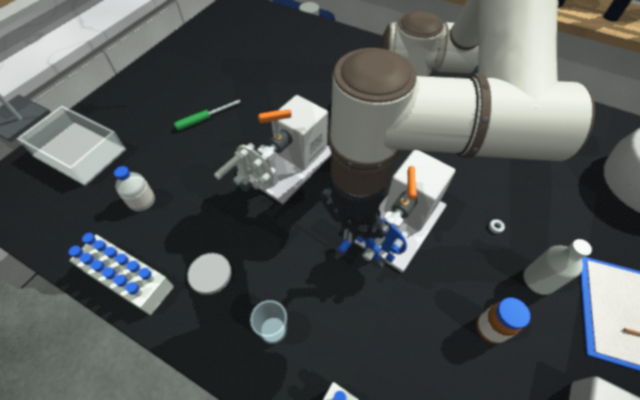

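```bash
python3 -m inch '[[1,0,0,0,0,0,0],[1,0,0,0,0,0,0],[1,0,0,0,0,0,0],[1,0,0,0,0,0,0],[1,0,0,0,0,0,0],[1,0,-1,0,0,0,0],[1,0,-3,0,0,0,0],[1,0,-3,0,0,0,0],[1,0,-3,0,0,0,0]]'
python3 - <<'E'
from go import *
print(arm.read_state()['position'])
snap('wrist','wrist3.png'); import pickle; pickle.dump(arm.camera_params('wrist'),open('w3.pkl','wb'))
E
```

```text
clock: 4.88
position: [625.2, 111.1, 213.8]
ee_rot: [-0.705, 0.046, -0.049, 0.706]
contact_force: [-0.4, -0.1, -0.0]
gripper_width: 85.3
[625.21465776 111.09124483 213.77238251]
```

View pics/wrist3.png

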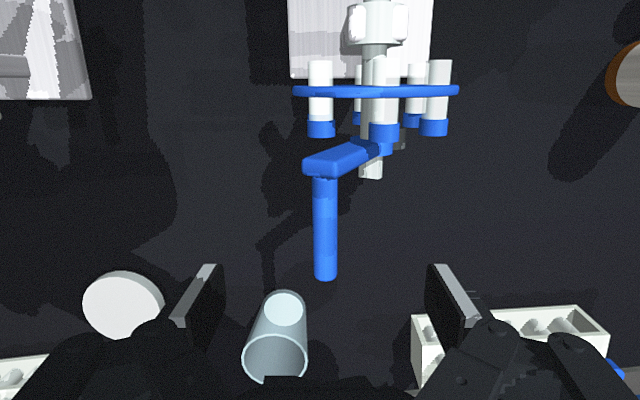

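```bash
python3 - <<'E'
from go import *
b,hp,ex,r,bd=model(np.load('q.npy'))
for z in (178,170,160,150,145):
    A=atz('wrist',326,277,z);B=atz('wrist',324,178,z); print(z,A.round(1),B.round(1),np.linalg.norm(A-B).round(1),'tip along %.1f right %.1f base along %.1f right %.1f'%((A-b)@ex,(A-b)@r,(B-b)@ex,(B-b)@r), 'right model',round(70*np.sin(np.arccos((z-115)/70)),1))
X=atz('wrist',370,178,115);print((X-b)@ex,(X-b)@r)
E
```

```text
178 [651.9 106.2 178. ] [592.  113.2 178. ] 60.3 tip along 188.1 right 32.7 base along 127.8 right 33.6 right model 30.5
170 [656.7 105.6 170. ] [594.2 112.9 170. ] 63.0 tip along 192.9 right 32.6 base along 130.0 right 33.6 right model 43.3
160 [662.7 104.9 160. ] [596.9 112.5 160. ] 66.3 tip along 199.0 right 32.6 base along 132.7 right 33.6 right model 53.6
150 [668.8 104.1 150. ] [599.6 112.1 150. ] 69.7 tip along 205.1 right 32.6 base along 135.4 right 33.6 right model 60.6
145 [671.8 103.7 145. ] [600.9 112.  145. ] 71.4 tip along 208.2 right 32.6 base along 136.8 right 33.6 right model 63.2
145.14172840382628 0.5301915042389961
```

```bash
python3 - <<'E'
from go import *
s=arm.read_state(); M=R.from_quat(s['ee_rot']).as_matrix()
p,Rm,t=cam('wrist'); print('cam in tool',M.T@(-Rm.T@t-s['position']),'view dir tool',M.T@Rm.T[:,2])
for o in [(0,0,0),(0,19,0),(0,6,43),(0,6,-43),(-11,19,0),(-11,19,5),(-11,6,43),(11,19,0)]: print(o,proj('wrist',s['position']+M@np.array(o)).round(0))
E
python3 - <<'E'
import cv2
a=cv2.imread('pics/wrist2.png')[140:400,220:440]
cv2.imwrite('pics/c2.png',cv2.resize(a,None,fx=2.3,fy=2.3,interpolation=3))
E
```

```text
cam in tool [ -81.30718002 -144.81886501   -1.74439103] view dir tool [3.15475095e-01 9.48933843e-01 1.61860216e-04]
(0, 0, 0) [328. 264.]
(0, 19, 0) [328. 246.]
(0, 6, 43) [417. 258.]
(0, 6, -43) [240. 258.]
(-11, 19, 0) [328. 227.]
(-11, 19, 5) [338. 227.]
(-11, 6, 43) [419. 238.]
(11, 19, 0) [328. 265.]
```

View pics/c2.png

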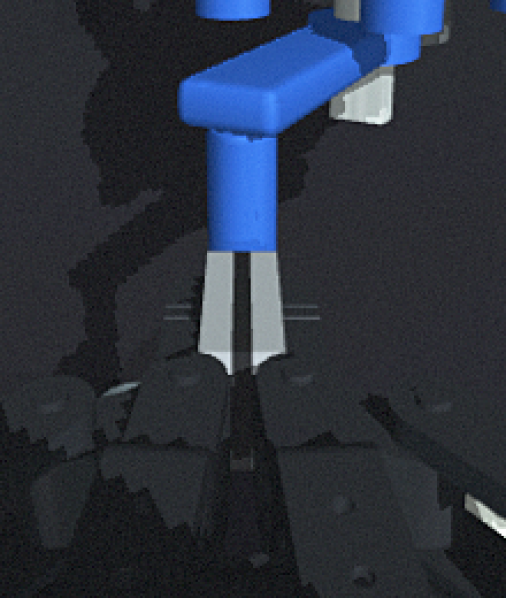

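```bash
python3 -m inch '[[1,0,2,0,0,0,0],[1,0,4,0,0,0,0],[1,0,4.9,0,0,0,0],[1,0,4.9,0,0,0,0],[1,0,4.9,0,0,0,0],[1,0,4.9,0,0,0,0]]'
python3 - <<'E'
from go import *
print(arm.read_state()['position'])
snap('wrist','wrist4.png')
snap('scene','scene4.png')
import cv2
a=cv2.imread('pics/scene4.png')[150:290,280:460]
cv2.imwrite('pics/c4.png',cv2.resize(a,None,fx=4,fy=4,interpolation=3))
E
```

```text
clock: 5.43
position: [625.1, 110.9, 163.7]
ee_rot: [-0.705, 0.047, -0.048, 0.706]
contact_force: [-0.0, -0.1, 0.6]
gripper_width: 85.3
[625.09557667 110.90884197 163.73901587]
```

View pics/wrist4.png

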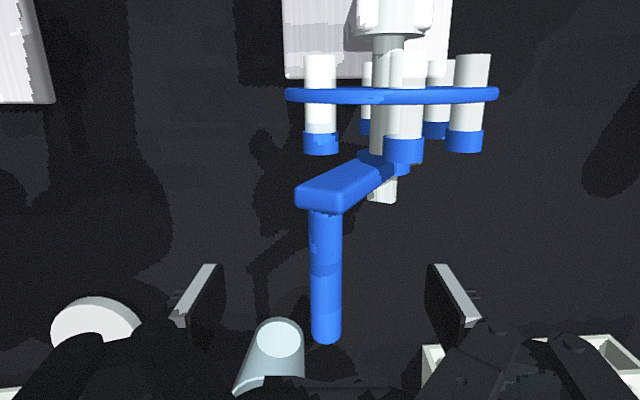

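View pics/c4.png

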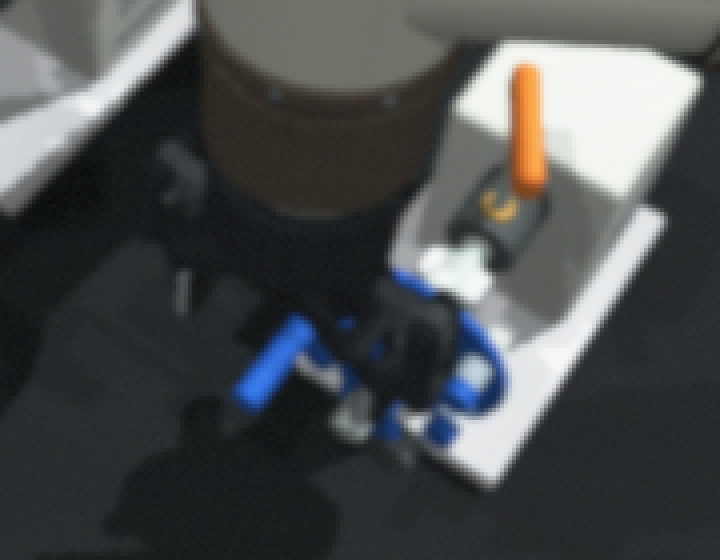

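```bash
python3 -m inch '[[0,0,0,0,0,0,0],[0,0,0,0,0,0,0],[0,0,0,0,0,0,0],[0,0,0,0,0,0,0],[0,0,0,0,0,0,0],[0,0,0,0,0,0,0],[0,0,0,0,0,0,0],[0,0,0,0,0,0,0]]'
python3 - <<'E'
from go import *
print(arm.read_state()['position'])
snap('wrist','wrist5.png')
E
```

```text
clock: 6.2
position: [624.4, 110.9, 162.9]
ee_rot: [-0.705, 0.047, -0.047, 0.706]
contact_force: [0.3, -0.8, 0.9]
gripper_width: 11.8
[624.419597   110.87091032 162.8723424 ]
```

View pics/wrist5.png

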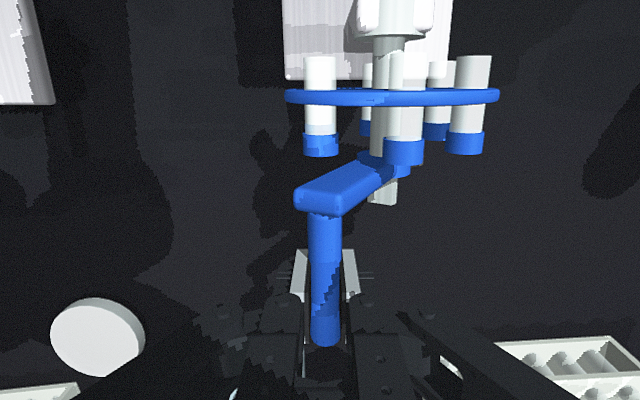

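```bash
python3 -m inch '[[0,0,0,0,0,0,0],[0,0,0,0,0,0,0]]'
python3 - <<'E'
import cv2
a=cv2.imread('pics/wrist5.png')[190:400,230:430]
cv2.imwrite('pics/c5.png',cv2.resize(a,None,fx=2.8,fy=2.8,interpolation=3))
E
```

```text
clock: 6.42
position: [624.4, 110.8, 162.9]
ee_rot: [-0.705, 0.047, -0.047, 0.706]
contact_force: [-0.2, 0.3, 1.2]
gripper_width: 11.7
```

View pics/c5.png

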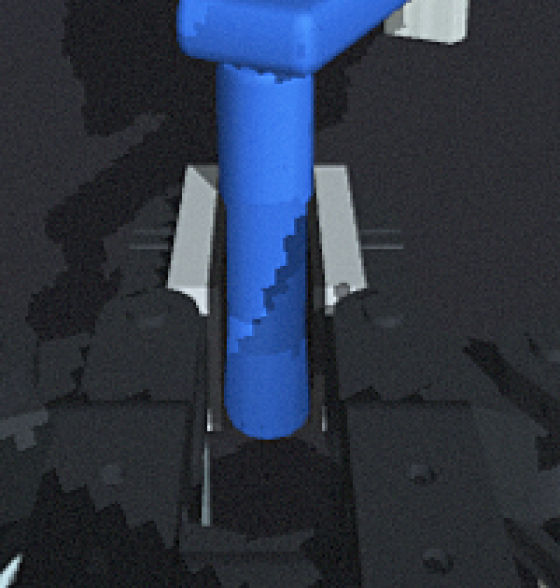

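```bash
python3 -m inch '[[0,0,-0.2,0.5,0,0,0],[0,0,-0.4,1,0,0,0],[0,0,-0.6,1.5,0,0,0],[0,0,-0.6,1.5,0,0,0]]'
python3 - <<'E'
from go import *
print(arm.read_state()['contact_force'])
snap('wrist','wrist6.png')
E
```

```text
clock: 6.75
position: [625.9, 123.0, 168.9]
ee_rot: [0.708, -0.048, 0.046, -0.703]
contact_force: [0.4, -5.0, 2.1]
gripper_width: 11.4
[ 0.37145722 -4.96540911  2.05538574]
```

View pics/wrist6.png

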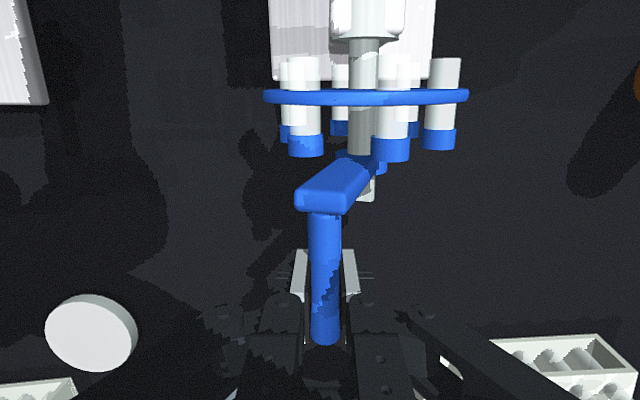

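```bash
python3 -m inch '[[0,0,-0.15,0.5,0,0,0],[0,0,-0.3,1,0,0,0],[0,0,-0.35,1.5,0,0,0],[0,0,-0.4,1.8,0,0,0],[0,0,-0.4,1.8,0,0,0],[0,0,-0.4,1.8,0,0,0]]'
python3 - <<'E'
from go import *
b,hp,ex,r,bd=model(np.load('q.npy'))
s=arm.read_state();X=s['position'];print(s['contact_force'],(X-b)@ex,(X-b)@r)
snap('wrist','wrist7.png');snap('top','top7.png')
for p,z in [((363,178),115),]: print(0)
E
```

```text
clock: 7.3
position: [628.1, 140.2, 173.6]
ee_rot: [0.708, -0.048, 0.046, -0.703]
contact_force: [-2.1, -7.5, 4.2]
gripper_width: 11.5
[-2.13280338 -7.45963614  4.17450536] 160.02703812720117 2.040466255799991
0
```

View pics/wrist7.png

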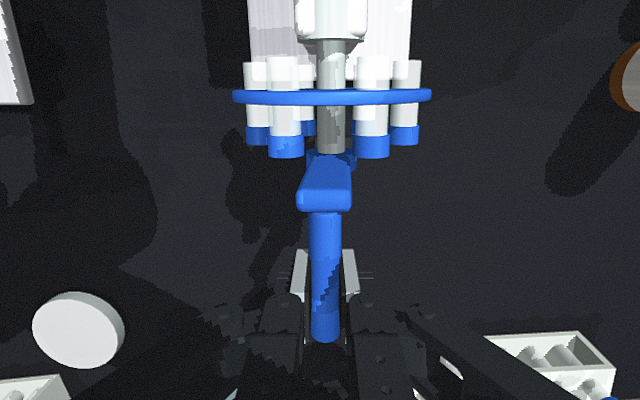

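```bash
python3 -m inch '[[0,0,0,0.4,0,0,0],[0,0,0,0.4,0,0,0],[0,0,0,0.4,0,0,0],[0.3,0,0,0.4,0,0,0],[1,0,0,0.4,0,0,0],[1,0,0,0.4,0,0,0],[1,0,0,0.4,0,0,0],[1,0,0,0.4,0,0,0],[1,0,0,0.4,0,0,0],[1,0,-3,0.4,0,0,0],[1,0,-7,0.4,0,0,0],[1,0,-11,0.4,0,0,0],[1,0,-12,0.4,0,0,0],[1,0,-12,0.4,0,0,0],[1,0,-12,0.4,0,0,0]]'
python3 - <<'E'
from go import *
b,hp,ex,r,bd=model(np.load('q.npy'))
s=arm.read_state();X=s['position'];print(s['contact_force'],(X-b)@ex,(X-b)@r)
snap('wrist','wrist8.png');snap('scene','scene8.png')
for p,z in [((333,180),115),((325,180),185)]: print(((atz('wrist',*p,z)-b)@r))
E
```

```text
clock: 8.65
position: [629.4, 147.8, 293.5]
ee_rot: [-0.705, 0.047, -0.048, 0.706]
contact_force: [0.4, 0.0, -0.6]
gripper_width: 85.6
[ 0.37106399  0.02963189 -0.616686  ] 160.3315855626193 -5.6241867858534045
-11.133458287741492
-3.5597827311351526
```

View pics/wrist8.png

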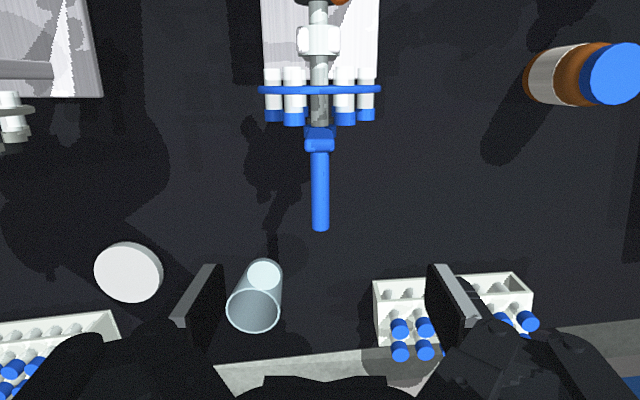

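```bash
python3 - <<'E'
from go import *
b,hp,ex,r,bd=model(np.load('q.npy'))
print(np.degrees(np.arctan2(bd[1],bd[0])))
for p,z in [((319,100),115),((320.5,190),185)]: print(((atz('wrist',*p,z)-b)@r))
go([b[0],b[1],295],np.arctan2(bd[1],bd[0])); print(arm.read_state()['joints'])
E
```

```text
22.94239813821794
1.5843812659736896
-0.13392858788891435
pos [628.6 147.4 291.1] w 85.5 t 8.75 F [-0.  -0.7  0. ]
shift cm [-15.97  -0.34  -0.57] turn [  0.  -30.6  -0.2]
[ 4.80065492e-01  3.90417648e-01  1.69211646e-01 -7.16996662e-04
 -1.35237062e+00 -2.18500929e+00]
```

```bash
python3 -m inch '[[1,-4,-1,0,0,-7,0],[1,-8,-1,-0.2,0,-14,0],[1,-12,-1,-0.4,0,-21,0],[1,-16,-1,-0.6,0,-28,0],[1,-16,-1,-0.6,0,-35,0],[1,-16,-1,-0.6,0,-42,0],[1,-16,-1,-0.6,0,-49,0],[1,-16,-1,-0.6,0,-56,0],[1,-16,-1,-0.6,0,-63,0],[1,-16,-1,-0.6,0,-70,0],[1,-16,-1,-0.6,0,-77,0],[1,-16,-1,-0.6,0,-84,0],[1,-16,-1,-0.6,0,-91,0],[1,-16,-1,-0.6,0,-98,0],[1,-16,-1,-0.6,0,-105,0],[1,-16,-1,-0.6,0,-110,0],[1,-16,-1,-0.6,0,-110,0]]'
python3 - <<'E'
from go import *
b,hp,ex,r,bd=model(np.load('q.npy'))
go([b[0],b[1],290],np.arctan2(bd[1],bd[0])+np.pi); print(arm.read_state()['joints'])
E
```

```text
clock: 10.17
position: [469.4, 162.6, 301.2]
ee_rot: [-0.443, -0.55, 0.552, 0.443]
contact_force: [-0.1, -0.3, 0.1]
gripper_width: 85.4
pos [469.4 162.6 301.2] w 85.4 t 10.17 F [-0.1 -0.3  0.1]
shift cm [ 0.04  1.12 -0.04] turn [-2.000e-01 -1.006e+02  1.000e-01]
[ 6.60810465e-01  1.19522525e-01 -1.71580899e-01 -2.56889246e-04
 -1.28299581e+00 -4.44550234e-01]
```

```bash
python3 -m inch '[[1,0,0.1,0,0,-7,0],[1,0,0.2,0,0,-14,0],[1,0,0.3,0,0,-21,0],[1,0,0.4,0,0,-28,0],[1,0,0.5,0,0,-35,0],[1,0,0.6,0,0,-42,0],[1,0,0.7,0,0,-49,0],[1,0,0.8,0,0,-56,0],[1,0,0.9,0,0,-63,0],[1,0,1,0,0,-70,0],[1,0,1,0,0,-77,0],[1,0,1,0,0,-84,0],[1,0,1,0,0,-91,0],[1,0,1,0,0,-98,0],[1,0,1,0,0,-100.5,0],[1,0,1,0,0,-100.5,0],[1,0,1,0,0,-100.5,0]]'
python3 - <<'E'
from go import *
b,hp,ex,r,bd=model(np.load('q.npy'))
go([b[0],b[1],190],np.arctan2(bd[1],bd[0])+np.pi)
snap('wrist','wrist9.png')
for X in (b+36*bd,b-36*bd,b): print(proj('wrist',X+[0,0,10]).round(0))
for m in arm.masks_of('blue_bar','wrist')[:2]:
    c=cv2.minAreaRect(np.argwhere(m['mask'])[:,::-1].astype(np.float32)); print(m['conf'],c)
E
```

```text
clock: 11.58
position: [469.7, 162.7, 292.0]
ee_rot: [0.139, -0.693, 0.694, -0.138]
contact_force: [-0.1, -0.5, -0.4]
gripper_width: 85.2
pos [469.7 162.7 292. ] w 85.2 t 11.58 F [-0.1 -0.5 -0.4]
shift cm [-0.03 10.2  -0.04] turn [-0.  -0.3  0.1]
[322. 152.]
[323. 251.]
[322. 204.]
0.73 ((324.5, 197.5), (99.0, 21.0), 90.0)
```

View pics/wrist9.png

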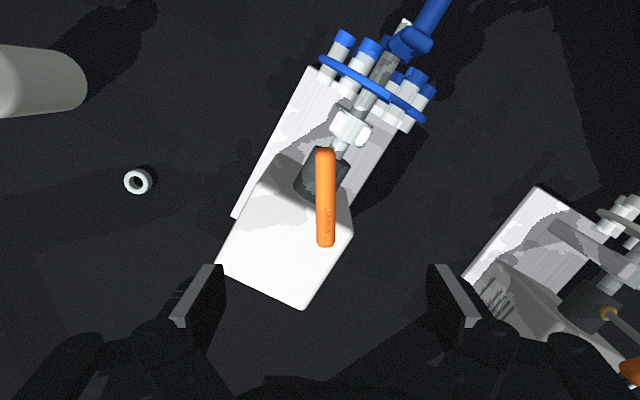

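```bash
python3 -m inch '[[1,-0.3,3,0,0,0,0],[1,-0.3,6,0,0,0,0],[1,-0.3,8.5,0,0,0,0],[1,-0.3,10,0,0,0,0],[1,-0.3,10.2,0,0,0,0],[1,-0.3,10.2,0,0,0,0],[1,-0.3,10.2,0,0,0,0]]'
python3 - <<'E'
from go import *
snap('wrist','wrist10.png')
E
```

```text
clock: 12.27
position: [473.5, 164.5, 191.8]
ee_rot: [-0.139, 0.693, -0.693, 0.14]
contact_force: [0.3, -1.1, -0.1]
gripper_width: 85.5
```

View pics/wrist10.png

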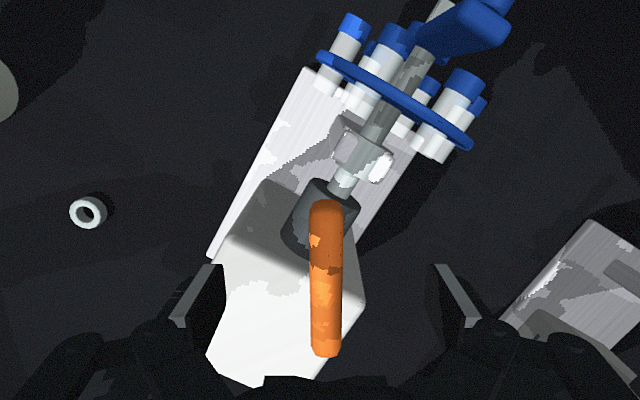

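```bash
python3 -m inch '[[1,0,0.6,0,0,0,0],[0,0,0.6,0,0,0,0],[0,0,0.6,0,0,0,0],[0,0,0.6,0,0,0,0],[0,0,0.6,0,0,0,0],[0,0,0.6,0,0,0,0],[0,0,0.6,0,0,0,0],[0,0,0.6,0,0,0,0],[0,0,0.6,0,0,0,0],[0,0,0.6,0,0,0,0]]'
python3 - <<'E'
from go import *
snap('wrist','wrist11.png'); print(arm.read_state()['wrist_torque'])
E
```

```text
clock: 13.15
position: [472.9, 163.8, 185.1]
ee_rot: [0.14, -0.693, 0.693, -0.14]
contact_force: [1.3, -2.3, 2.7]
gripper_width: 12.7
[-0.6130143  -0.09707806  0.06702293]
```

View pics/wrist11.png

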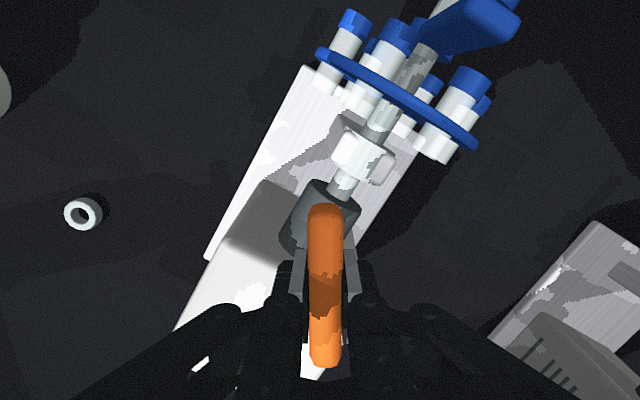

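```bash
python3 -m inch '[[0,0,0,0,0,4,0],[0,0,0,0,0,8,0],[0,0,0,0,0,12,0],[0,0,0,0,0,16,0],[0,0,0,0,0,20,0],[0,0,0,0,0,24,0],[0,0,0,0,0,28,0],[0,0,0,0,0,32,0],[0,0,0,0,0,32,0]]'
python3 - <<'E'
from go import *
s=arm.read_state();print(s['wrist_torque'],s['joints'])
snap('wrist','wrist12.png')
E
```

```text
clock: 13.95
position: [473.0, 163.5, 185.1]
ee_rot: [-0.057, -0.704, 0.705, 0.057]
contact_force: [1.3, -5.1, 2.6]
gripper_width: 13.2
[-1.19335086e+00 -3.77757937e-01  6.67644765e-04] [ 0.65843482  0.21336048 -0.35940086  0.00123387 -0.99839611  0.74996386]
```

View pics/wrist12.png

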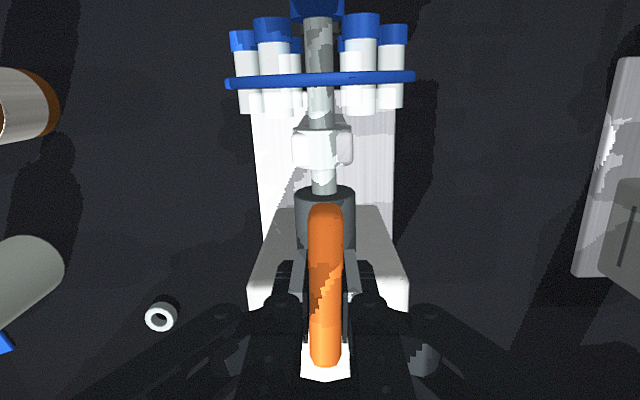

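```bash
python3 -m inch '[[0,0,0,0,0,4,0],[0,0,0,0,0,8,0],[0,0,0,0,0,12,0],[0,0,0,0,0,16,0],[0,0,0,0,0,20,0],[0,0,0,0,0,24,0],[0,0,0,0,0,28,0],[0,0,0,0,0,31,0],[0,0,0,0,0,34,0],[0,0,0,0,0,36,0],[0,0,0,0,0,36,0],[0,0,0,0,0,36,0]]'
python3 - <<'E'
from go import *
s=arm.read_state();print(s['wrist_torque'],s['joints'])
X=R.from_quat(s['ee_rot']).as_matrix()[:,0]; print(np.degrees(np.arctan2(-X[1],-X[0])))
snap('wrist','wrist13.png')
E
```

```text
clock: 15.0
position: [472.7, 163.0, 185.1]
ee_rot: [-0.271, -0.652, 0.654, 0.271]
contact_force: [1.0, -6.3, 3.5]
gripper_width: 12.8
[-1.56610327 -0.41001584 -0.08450631] [ 0.65818948  0.21315434 -0.35973609  0.00153588 -0.99917511  0.12458331]
-45.10272289995688
```

View pics/wrist13.png

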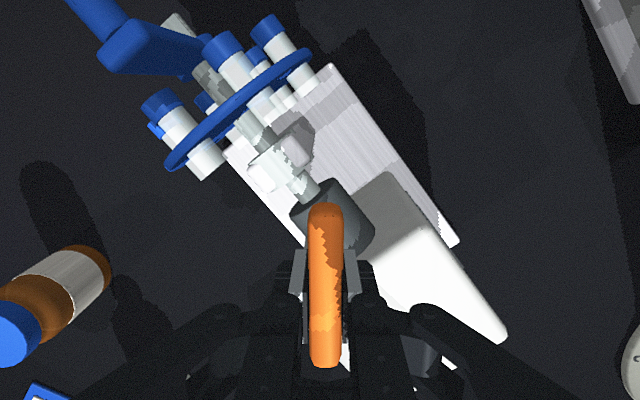

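```bash
python3 -m inch '[[0,0,0,0,0,1.5,0],[0,0,0,0,0,3,0],[0,0,0,0,0,4.5,0],[0,0,0,0,0,4.5,0]]'
python3 - <<'E'
from go import *
s=arm.read_state();print(s['wrist_torque'])
X=R.from_quat(s['ee_rot']).as_matrix()[:,0]; print(np.degrees(np.arctan2(-X[1],-X[0])))
E
```

```text
clock: 15.38
position: [472.7, 163.0, 185.1]
ee_rot: [-0.295, -0.642, 0.644, 0.295]
contact_force: [0.8, -5.2, 3.0]
gripper_width: 13.0
[-1.59996468 -0.32116576  1.26925688]
-49.32459619303808
```

Torque about the upright axis jumped to 1.3 N m, so the stop is reached. I'll ease off, release and rise.

```bash
python3 -m inch '[[0,0,0,0,0,-1.5,0],[0.3,0,0,0,0,-1.5,0],[1,0,0,0,0,-1.5,0],[1,0,0,0,0,-1.5,0],[1,0,0,0,0,-1.5,0],[1,0,0,0,0,-1.5,0],[1,0,0,0,0,-1.5,0],[1,0,0,0,0,-1.5,0],[1,0,-2,0,0,-1.5,0],[1,0,-5,0,0,-1.5,0],[1,0,-9,0,0,-1.5,0],[1,0,-13,0,0,-1.5,0],[1,0,-13,0,0,-1.5,0],[1,0,-13,0,0,-1.5,0]]'
python3 - <<'E'
from go import *
b,hp,ex,r,bd=model(np.load('q.npy'))
snap('wrist','wrist14.png');snap('scene','scene14.png');snap('top','top14.png')
for m in arm.masks_of('blue_bar','wrist')[:1]:
    P=cv2.boxPoints(cv2.minAreaRect(np.argwhere(m['mask'])[:,::-1].astype(np.float32)))
    W=[atz('wrist',*p,212) for p in P]; e=max([(np.linalg.norm(W[i]-W[i+1]),i) for i in range(3)])
    d=W[e[1]+1]-W[e[1]]; print(m['conf'],e,np.degrees(np.arctan2(d[1],d[0])))
a=cv2.imread('pics/scene14.png')[145:275,330:460];cv2.imwrite('pics/c14.png',cv2.resize(a,None,fx=4,fy=4,interpolation=3))
E
```

```text
clock: 16.55
position: [473.7, 164.8, 317.5]
ee_rot: [0.29, 0.648, -0.643, -0.288]
contact_force: [0.2, -0.6, -2.2]
gripper_width: 85.6
```

View pics/wrist14.png

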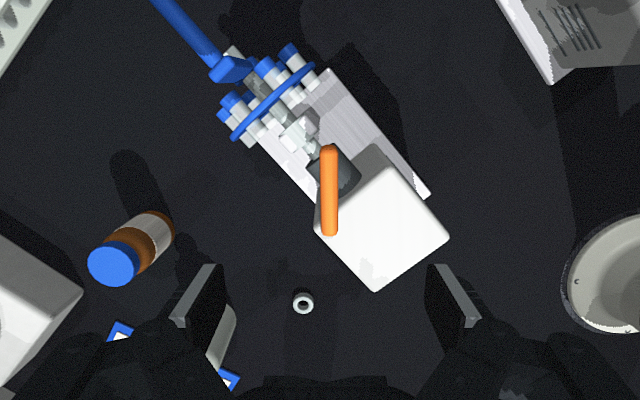

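View pics/c14.png

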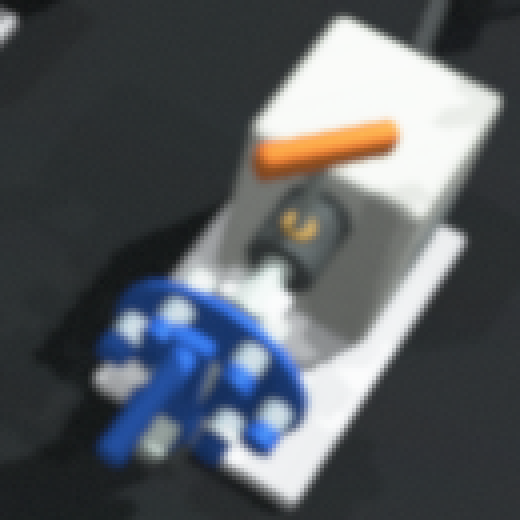

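```bash
python3 - <<'E'
from go import *
d=atz('wrist',329,150,212)-atz('wrist',330,233,212); print('bar angle',np.degrees(np.arctan2(d[1],d[0])))
q=np.load('q.npy')
for th in (-.15,-.1,-.05,0,.05,.1):
    q[3]=th; b,hp,ex,r,bd=model(q); print(th,proj('scene',hp+30*ex).round(1),proj('scene',hp-30*ex).round(1))
import cv2
a=cv2.imread('pics/top14.png')[100:330,170:290];cv2.imwrite('pics/t14.png',cv2.resize(a,None,fx=2.5,fy=2.5,interpolation=3))
E
```

```text
bar angle -47.303752214936644
-0.15 [361.4 260.5] [379.8 235.6]
-0.1 [359.7 259.3] [378.1 234.5]
-0.05 [358.1 258.1] [376.5 233.4]
0 [356.4 257. ] [374.8 232.3]
0.05 [354.7 255.9] [373.2 231.3]
0.1 [353.  254.8] [371.5 230.4]
```

View pics/t14.png

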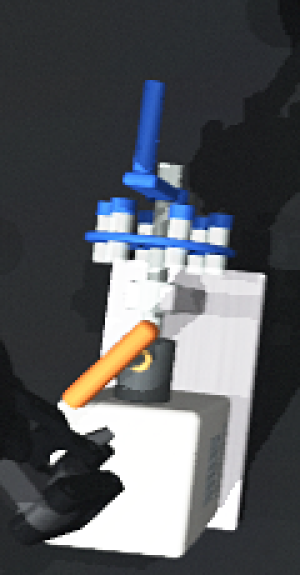

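```bash
python3 - <<'E'
from go import *
q=np.load('q.npy')
for th in (-.2,-.15,-.1,-.05,0,.05,.1):
    q[3]=th; b,hp,ex,r,bd=model(q); print(th,proj('top',hp+30*ex).round(1),proj('top',hp-30*ex).round(1))
s=arm.read_state(); print(s['contact_force'],s['position'],s['clock'])
E
```

```text
-0.2 [224.2 132. ] [219.4 167.3]
-0.15 [226.2 132.1] [221.4 167.4]
-0.1 [228.2 132.3] [223.4 167.6]
-0.05 [230.2 132.5] [225.4 167.8]
0 [232.3 132.7] [227.5 168.1]
0.05 [234.4 132.9] [229.6 168.3]
0.1 [236.5 133.2] [231.8 168.6]
[-0.20224598 -0.58791026 -0.38666675] [472.0969182  163.72413135 313.23262201] 16.75
```

Both cameras put the crank at 0 ± 0.05 rad. The bar lies about 40° clockwise of the shaft line, which is the stop, and the robot touches nothing.

```bash
python3 -c "
from bench import arm
print(arm.job_done())"
```

```text
the job is handed in; nothing more can be done
None
```

The blue crank is upright and the blue hex key is turned to its stop. I handed the job in at about 17 s of the 48 s allowed; the hand-in gives no verdict.

**What I did:** I gripped the crank's peg, swung the crank up from about 0.47 rad, and let go. I then gripped the orange T-bar and turned it about 70° clockwise until the torque jumped to 1.3 N m at the stop. After that I eased off 1.5°, opened the gripper and rose clear.

**Last checks:**
- **Crank:** the scene and top cameras both put it at 0 ± 0.05 rad (limit 0.19).
- **Key:** in the wrist picture the bar lies 39.8° clockwise of the shaft's line, which is about 1.39 rad. The pass mark is 1.15 and the stop is 1.40.
- **Contact:** the gripper is open with about 110 mm of height above the bar, and the force reading is near zero. The arm crossed above the white rotator early on and never came down near it.

**What failed or disagreed:**
- **First grasp missed:** with the TCP at a height of 182.5 mm, the gripper shut completely without holding the peg. I lowered it about 20 mm and the second grasp held. The fingers seem to reach less far ahead of the TCP than stated.
- **Gripper width:** the gripper reported 11.4–13.2 mm across both 14 mm parts.
- **Detector:** the trained network did not find the bar in the final picture, so I took its ends from that picture by eye.

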